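Load the matching sample dish into the scan drawer

TASK

Pull the scanner's drawer fully out by its bar, slide the one sample dish that fits the drawer's round nest snugly (one of the three is too big for it, one would sit loose) up the ramp and right into the nest, then push the drawer fully home with the dish in it. The dishes are full to the brim, so keep the dish level and slide it along, do not pick it up. Leave the other two dishes, the mouse and the brush where they are.

Things in the scene. Friction and masses are not known exactly. Their poses are not given: they have to be found in the camera images.
- loader: White scan housing, a fixed low box 165 mm deep (its x), 174 mm wide (its y), roof 63 mm high with a grey sensor cover up to 77 mm; origin under its centre on the worktop, its +x points away from the robot, its front face (where the drawer comes out) is at x = -82.5 mm. The drawer tunnel is 27 mm high and 150 mm wide.
- dish_drawer (a joint): How far the drawer is drawn out of the housing towards the robot (along the loader's -x), in m: 0 = fully home (front panel against the housing), 0.140 = fully out, when the nest lies wholly in front of the housing. It starts partly out and stays where it is left (about 1.2 N friction).
- nest (a point): Centre of the drawer's nest on top of its 3 mm floor plate; moves with the drawer; axes as the loader's. A horseshoe wall 16 mm high, inner radius 51 mm: half-round at its +y side, then two straight arms (inner faces at x = -51 and +51 mm, 8 mm thick) to y = -46 mm, flaring outward to y = -70 mm. Open at its -y side (the robot's right). A black round window lies flush in the floor.
- pull_bar (a point): Middle of the drawer's steel pull bar: round, 10 mm diameter, 80 mm long along the loader's y, its axis 32 mm above the worktop and 107 mm in front (-x) of the nest's centre. Behind it are 30 mm of clear space, then the drawer's front panel (40 mm high, 144 mm wide, face 35 mm behind the bar's axis). Moves with the drawer; axes as the loader's.
- dish_a: Black round sample dish full of grain, 110 mm diameter, 26 mm high, about 0.24 kg, loose on the worktop; origin under its centre, z up.
- dish_b: Black round sample dish full of grain, 98 mm diameter at the rim (90 mm at the base), 18 mm high, about 0.24 kg, loose on the worktop; origin under its centre, z up.
- dish_c: Black round sample dish full of grain, 86 mm diameter, 18 mm high, about 0.2 kg, loose on the worktop; origin under its centre, z up.
- mouse: Black computer mouse 112 x 57 x 39 mm lying left of the drawer, a bystander; origin under its centre.
- bench_brush: Small flat brush with wooden handle, 181 x 43 x 12 mm, lying left of the drawer near the worktop's front edge, a bystander; origin under its centre.
- ramp_foot (a point): Middle of the foot of the loading ramp at the nest's open side, on the worktop, 72 mm from the nest's centre along its -y; moves with the drawer. The ramp is 118 mm wide (along x) and rises over 22 mm from the worktop to the 3 mm high floor plate. Axes as the loader's.

How it is judged:
On the way, in this order (a step that is already met when the one before it is completed fails the run):
1. the drawer is fully out (at least 130 mm) (value of joint dish_drawer above 0.13 m), for 0.2 s.
2. the 98 mm dish lies in the nest, within 7 mm of its centre, while the drawer is still out by 100 mm or more (horizontal distance between dish_b and nest below 0.007 m and angle between dish_b's own z axis and vertical below 0.05 rad and value of joint dish_drawer above 0.1 m), for 0.2 s.
At the end, for the whole second after the job is handed in: The drawer is home (within 5 mm) with the 98 mm dish lying flat and at rest in its nest (centre within 7 mm of the nest's centre), and the 110 mm and 86 mm dishes are within 30 mm of where they stood (value of joint dish_drawer below 0.005 m and horizontal distance between dish_b and nest below 0.007 m and z of dish_b in the frame of nest below 0.003 m and angle between dish_b's own z axis and vertical below 0.05 rad and linear speed of dish_b below 0.01 m/s and distance of each of dish_a, dish_c from where it was at the start of the episode below 0.03 m); the robot touches nothing.
It fails at once if the 98 mm dish is lifted more than 15 mm off the worktop or tipped by more than 0.2 rad (the grain would spill) (height (world z) of dish_b above 0.015 m or angle between dish_b's own z axis and vertical above 0.2 rad).
It fails at once if one of the other two dishes is moved by more than 30 mm or tipped (distance of any of dish_a, dish_c from where it was at the start of the episode above 0.03 m or angle between any of dish_a, dish_c's own z axis and vertical above 0.2 rad).
It fails at once if the mouse or the brush is moved by more than 40 mm (distance of any of mouse, bench_brush from where it was at the start of the episode above 0.04 m).
It also fails if it takes over 72 s, if anything falls off the work surface, if the arm or the gripper's body presses on something with over 40 N, if the wrist force passes 120 N, or if a joint passes its speed limit or range.

ROBOT

A 7-joint arm with a two-finger parallel gripper is mounted at the origin on a cart in front of the work surface, level with it; the furniture and walls round the work are solid. World frame = base frame: x ahead of the robot, y to its left, z up, the work surface at z = 0. Lengths are in m, angles in rad, forces in N, time in s.
With the tool pointing down it reaches from about 0.425 to 0.875 m from the base axis. Payload 4.7 kg.
Tool frame: the origin (TCP) lies between the finger pads; the fingertips stand 17 mm ahead of it and the grasp point (between the pads) lies 2 mm behind it (nose_length is the distance from the TCP to the fingertips, in m); z points along the fingers, y is the line along which they close (so a half turn about z gives the same grasp; the last joint's range is limited). The gripper opens to 87 mm and grips with 3 to 60 N. Pads are 19 mm wide; open, the fingers measure 117 mm over their backs; the gripper's body (75 mm by 190 mm) begins 51 mm behind the grasp point.
Start: joints at [-1.329, 0.321, -0.07, 1.45, 0.023, 1.371, -0.057], TCP at [0.147, 0.633, 0.24] pointing down, gripper open.
Joint ranges: [-2.86, 2.86], [-0.3, 2.09], [-1.38, 1.24], [0.06, 2.45], [-1.56, 4.7], [0.09, 2.05], [-2.69, 2.69]. Speed limits (rad/s): [2.57, 2.57, 3.14, 3.14, 3.14, 3.14, 3.14].

INTERFACE

Orientations are given as a 3x3 rotation matrix whose columns are the frame's x, y, z axes.
In Python, from cell import read_state, camera, sign_off, nose_length gives the robot as it stands. The module is installed in compiled form; this text tells all that it offers.
- The arm moves only by the tool step_arm, never from a script. Its argument "targets" is text: rows parted by semicolons, each of 7 numbers parted by spaces: the turn, a rotation vector about the world's x, y, z each as a share of 0.1 rad, from -1 to 1, then the shift along the world's x, y, z each as a share of 40 mm, from -1 to 1, then the opening, from -1 (shut) to 1 (fully open). In form: wx wy wz dx dy dz hand; .... A call has 1 to 12 rows; each row shifts and turns the commanded pose from where the row before left it; what a row does not reach is not made up. A row lasts 1/12 s, in which the tool goes at most 41.7 mm and 7.16 degrees, less where a joint would pass 70% of its speed; a pose out of reach is approached as far as the arm can. A call with a number of a shift or a turn outside -1 to 1 is refused whole. A call with a gripper value outside its range is refused whole. The fingers move at their own pace and stop on an object; "newtons" is the grip in N (left out, the last holds). Time passes only in rows, so rows that do not move let the fingers close. It gives the time, the measured TCP pose, the force, the opening and the grip force at its end, in the units of the state.
- read_state(): the state, without advancing time (a new reading comes with each control period).
- camera(name): name is "scene" or "top" or "wrist"; returns a dict with "img" (384x512x3 uint8, red, green, blue), "depth" (384x512 float32, m along the optical axis (not along the pixel's ray), 0 where there is no reading), "camera_matrix" (3x3 intrinsics, pixels), "R" (3x3) and "t" (3): a world point X has camera coordinates R X + t; the wrist camera has in their place "T_tool_cam" (4x4, takes a point from camera to tool coordinates, whose origin is the TCP and whose axes are the flange's). Camera axes: x right, y down, z forward; pixel columns grow to the right and rows downward; lengths in m; the calibration is good to about 2 mm. A picture is of the moment at which its call begins: read the wrist's pose just before it.
- sign_off(): hands the job in; it is judged then, once.
The state is a dict: "clock": time; "joint_pos": joint angles; "qvel": joint speeds; "joint_efforts": joint torques, N m; "position": TCP position; "eef_rot": TCP orientation; "contact_force": force on the tool from outside, world axes, zero at the start; "wrist_torque": the same for the moment, N m; "grip_width": finger opening in m; "grasp_force": force on a finger pad.
Only numpy, scipy, OpenCV 4.12 (cv2) and the standard library are available. Lean on these libraries where they do the work, as an engineer would, in place of code of your own. Each camera call takes 0.05 s, during which the arm holds its last target. There are 200 camera calls.

## Working session

There is one attempt and no reset: what is moved stays moved. The work goes in short steps, Python scripts to look and compute and a tool call to move; the robot and the scene stay as the last step left them, time stands still between calls to the robot, and variables do not carry over. Pictures are saved under pics/ and viewed, at most 13 in all, crops included, and the job is handed in when it is done.

Besides the shell and the picture viewer there is one more tool, called after "Request:" as name(argument=value, ...) on one line, values as JSON. step_arm: Moves the arm, as the interface text tells. Shift numbers are shares of 40 mm and turn numbers shares of 0.1 rad, none past 1 either way. Its arguments: {"type":"object","properties":{"targets":{"type":"string"},"newtons":{"type":"number"}},"required":["targets"]}

```bash
mkdir -p pics; cat > h.py <<'E'
import numpy as np, cv2
from cell import read_state, camera, nose_length
def save(c,n): cv2.imwrite(f'pics/{n}.png', c['img'][:,:,::-1])
def cloud(c):
    K=c['camera_matrix'];d=c['depth'];v,u=np.mgrid[:384,:512]
    P=np.stack([(u-K[0,2])/K[0,0]*d,(v-K[1,2])/K[1,1]*d,d],-1)
    return (P-c['t'])@c['R']   # R^T (P-t)
def ray(c,u,v,z):
    K=c['camera_matrix'];R=c['R'];o=-R.T@c['t'];d=R.T@np.linalg.solve(K,[u,v,1.]);return o+d*(z-o[2])/d[2]
E
python3 - <<'E'
from h import *
s=read_state();print(s);print(nose_length if not callable(nose_length) else nose_length())
a=camera('top');b=camera('scene')
save(a,'top0');save(b,'scene0')
np.savez('t0.npz',**a);np.savez('s0.npz',**b)
for c in(a,b):print(-c['R'].T@c['t'],c['R'],c['camera_matrix'])
E
```

```text
{'clock': 0.0, 'joint_pos': array([-1.3289141 ,  0.32181937, -0.07006095,  1.45167937,  0.02262238,
        1.37075909, -0.05691549]), 'qvel': array([-0.00061716, -0.00109641, -0.00194209,  0.00061023,  0.00168235,
       -0.00073609,  0.00090835]), 'joint_efforts': array([ 5.13352497e-04, -4.91285312e+01, -4.03651586e-01, -3.12528241e+01,
       -6.38721278e-02,  4.38306481e-02,  1.87451633e-04]), 'position': array([0.14673463, 0.63269738, 0.23846145]), 'eef_rot': array([[-9.74168961e-01,  2.25820159e-01, -3.00492966e-04],
       [ 2.25820324e-01,  9.74167204e-01, -1.85459076e-03],
       [-1.26073589e-04, -1.87454218e-03, -9.99998235e-01]]), 'contact_force': array([0.04634997, 0.07568979, 0.98582628]), 'wrist_torque': array([ 0.07346662, -0.02051567,  0.02028793]), 'grasp_force': 0.0, 'grip_width': 0.08690620087965469}
0.017
[ 0.37380144 -0.07378003  1.08197686] [[ 0.01044326 -0.99994148 -0.00282457]
 [-0.98051401 -0.00968613 -0.19621025]
 [ 0.1961714   0.0048186  -0.98055778]] [[371.02390082   0.         257.76891048]
 [  0.         371.02390082 196.74775331]
 [  0.           0.           1.        ]]
[ 0.21290398 -0.5563764   0.66217265] [[ 0.81483646 -0.57968474  0.00267375]
 [-0.41822096 -0.59105556 -0.68974238]
 [ 0.40141346  0.56090902 -0.72404993]] [[365.98700107   0.         254.16582012]
 [  0.         365.98700107 195.13170569]
 [  0.           0.           1.        ]]
```

View pics/top0.png

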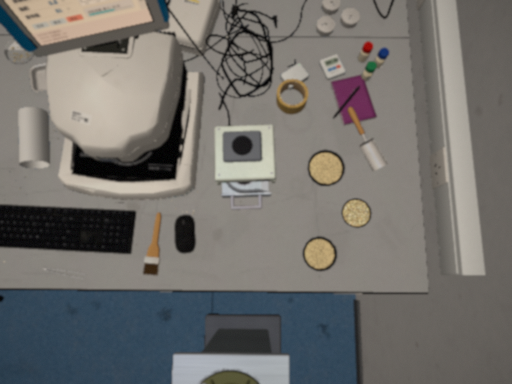

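View pics/scene0.png

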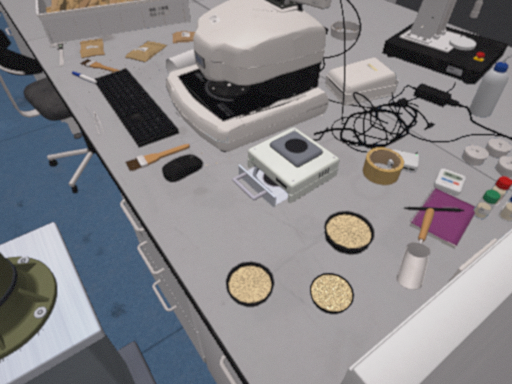

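Top view: housing at (245,153), pull bar at (246,205), dishes at (326,168), (357,213), (320,254). Scene: the same dishes at (349,232), (331,293), (250,284). Measuring.

```bash
python3 - <<'E'
from h import *
for f,seeds in(('t0.npz',[(326,168),(357,213),(320,254)]),('s0.npz',[(349,232),(331,293),(250,284)])):
    c=dict(np.load(f));P=cloud(c);h=cv2.cvtColor(c['img'],cv2.COLOR_RGB2HSV)
    g=c['img'].astype(int)
    m=((g[:,:,0]-g[:,:,2]>30)).astype(np.uint8)
    dark=(c['img'].max(2)<75).astype(np.uint8)
    n,L=cv2.connectedComponents(cv2.morphologyEx(m|dark,cv2.MORPH_CLOSE,np.ones((3,3))))
    for u,v in seeds:
        k=(L==L[v,u]);cs,_=cv2.findContours(k.astype(np.uint8),0,1)
        q=max(cs,key=len)[:,0];(e)=cv2.fitEllipse(q)
        zt=np.median(P[k][:,2])
        w=np.array([ray(c,*p,zt)[:2] for p in q]);(x,y),r=cv2.minEnclosingCircle(w.astype(np.float32))
        x0,y0=ray(c,*e[0],zt)[:2]
        print(f,e[0],'ztop %.4f'%zt,'c %.4f %.4f'%(x0,y0),'circ %.4f %.4f D %.4f'%(x,y,2*r),'areaD %.4f'%(2*np.sqrt(cv2.contourArea(w.astype(np.float32))/np.pi)))
    # loader by heights
    for lo,hi,nm in((.055,.068,'roof'),(.07,.085,'cover'),(.036,.045,'panel'),(.024,.035,'bar?')):
        k=(P[:,:,2]>lo)&(P[:,:,2]<hi)&(abs(P[:,:,0]-.5)<.2)&(abs(P[:,:,1]+.04)<.13)
        k=cv2.morphologyEx(k.astype(np.uint8),cv2.MORPH_OPEN,np.ones((2,2)))>0
        X=P[k];
        if len(X)<10: continue
        r=cv2.minAreaRect(X[:,:2].astype(np.float32));print(nm,len(X),r,np.median(X[:,2]), X.min(0),X.max(0))
c=dict(np.load('t0.npz'))
cv2.imwrite('pics/crop.png',cv2.resize(c['img'][115:225,195:295,::-1],None,fx=5,fy=5,interpolation=cv2.INTER_CUBIC))
E
```

```text
t0.npz (325.66766357421875, 167.4640350341797) ztop 0.0227 c 0.6760 -0.2684 circ 0.6753 -0.2687 D 0.1099 areaD 0.1034
t0.npz (355.8965759277344, 212.66970825195312) ztop 0.0165 c 0.5427 -0.3538 circ 0.5430 -0.3536 D 0.0811 areaD 0.0782
t0.npz (319.9674072265625, 253.25003051757812) ztop 0.0150 c 0.4251 -0.2472 circ 0.4253 -0.2461 D 0.0948 areaD 0.0902
roof 1213 ((0.5415722727775574, -0.04400365799665451), (0.338970810174942, 0.17600281536579132), 4.148891448974609) 0.06393706586114206 [ 0.37380144 -0.12261992 -0.00052942] [0.71698028 0.05495363 1.08197686]
cover 298 ((0.6874293684959412, -0.02579675242304802), (0.020687682554125786, 0.10819349437952042), 1.4693726301193237) 0.07683403270131324 [ 0.67708134 -0.07975118  0.06170709] [0.69915698 0.02809659 0.08334543]
panel 212 ((0.510743260383606, -0.0787326842546463), (0.23911088705062866, 0.13392657041549683), 27.182035446166992) 0.0371221806599702 [ 0.37380144 -0.10774363 -0.00202404] [0.60107121 0.03524388 1.08197686]
s0.npz (348.3344421386719, 232.24160766601562) ztop 0.0208 c 0.6726 -0.2719 circ 0.6748 -0.2716 D 0.1197 areaD 0.11
[... 372 characters left out ...]
 0.21290398 -0.5563764   0.04880433] [0.70191014 0.0472484  0.66217265]
cover 303 ((0.4807785153388977, -0.28814271092414856), (0.7539020776748657, 0.08034983277320862), 51.12192153930664) 0.07608042778682798 [ 0.21290398 -0.5563764   0.06478439] [0.70074228 0.0226688  0.66217265]
panel 326 ((0.41381099820137024, -0.2510726749897003), (0.7070020437240601, 0.1855911910533905), 41.94429397583008) 0.0382629926705365 [ 0.21290398 -0.5563764   0.00214207] [0.7018105  0.04101578 0.66217265]
bar? 203 ((0.6099402904510498, -0.06077255308628082), (0.12140913307666779, 0.18268457055091858), 25.67817497253418) 0.027142528836172467 [ 0.54751996 -0.12156443 -0.00265247] [0.70411638 0.04529602 0.03795211]
```

View pics/crop.png

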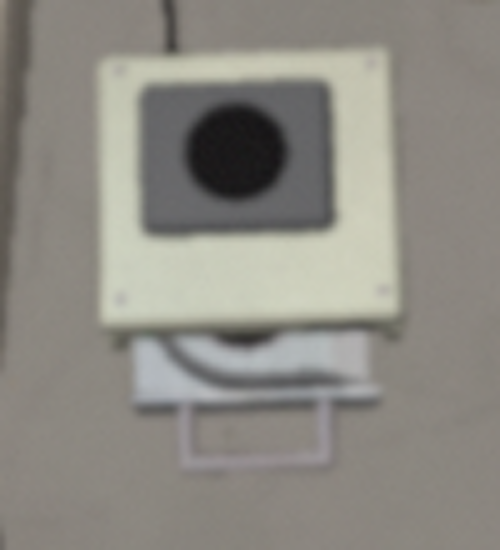

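The crop shows the housing roof at crop corners (100,57), (385,50), (400,318), (100,325). The panel's top edge runs (137,404)–(380,398), and the bar runs (183,463)–(325,463). Dish B is the nearest dish, at about (0.425, -0.246).

```bash
python3 - <<'E'
from h import *
c=dict(np.load('t0.npz'));P=cloud(c)
k=(abs(P[:,:,2]-.063)<.006)&(P[:,:,0]>.5)&(P[:,:,0]<.75)&(abs(P[:,:,1]+.04)<.12)&(c['img'].min(2)>140)
k=cv2.morphologyEx(k.astype(np.uint8),cv2.MORPH_OPEN,np.ones((3,3)))
cs,_=cv2.findContours(k,0,1);q=max(cs,key=len)[:,0]
r=cv2.minAreaRect(np.array([ray(c,*p,.063)[:2] for p in q],np.float32));print('roof',r)
W=lambda x,y,z:ray(c,195+(x+.5)/5-.5,115+(y+.5)/5-.5,z)
print('roof corners',*[W(x,y,.063)[:2].round(4) for x,y in((100,57),(385,50),(400,318),(100,325))])
print('bar',W(183,463,.032),W(325,463,.032),'panel',W(137,404,.04),W(380,398,.04))
# second view: bar pixels in scene by projecting
s=dict(np.load('s0.npz'))
for p in (W(183,463,.032),W(325,463,.032)):
    x=s['R']@p+s['t'];x=s['camera_matrix']@x;print(x[:2]/x[2])
cv2.imwrite('pics/crop2.png',cv2.resize(s['img'][155:215,225:295,::-1],None,fx=8,fy=8,interpolation=cv2.INTER_CUBIC))
E
```

```text
roof ((0.6907579898834229, -0.02802485227584839), (0.12325932085514069, 0.171343132853508), 1.9247746467590332)
roof corners [0.7866 0.0592] [ 0.7924 -0.1068] [ 0.6316 -0.1158] [0.6259 0.0538]
bar [0.55251161 0.00732193 0.032     ] [ 0.55332359 -0.07419445  0.032     ] panel [0.58518774 0.0339245  0.04      ] [ 0.59007456 -0.10537613  0.04      ]
[233.33398828 178.80081022]
[252.54986801 198.22185304]
```

View pics/crop2.png

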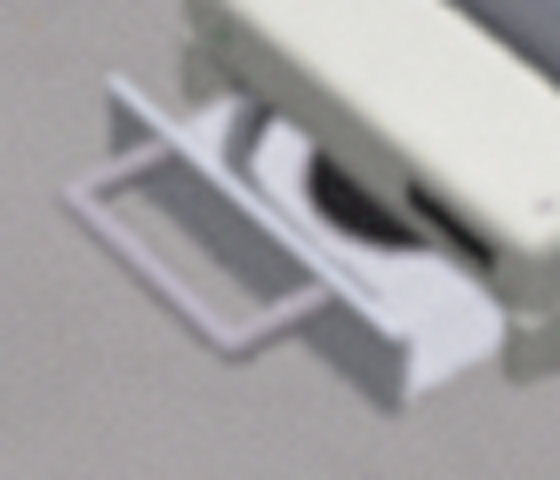

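Bar ends in the crop at (72,192) and (235,345) are scene px (234,179) and (254,198). That agrees with the top view at 32 mm height. Bar middle is (0.553, -0.0335) and the yaw is about 1.9°. Moving above the bar.

Request:
step_arm(targets="0 0 -0.65 0.5 -0.83 0 -0.45;0 0 -0.65 0.5 -0.83 0 -0.45;0 0 -0.65 0.5 -0.83 0 -0.45;0 0 -0.65 0.5 -0.83 0 -0.45;0 0 -0.65 0.5 -0.83 0 -0.45;0 0 -0.65 0.5 -0.83 0 -0.45;0 0 -0.65 0.5 -0.83 0 -0.45;0 0 -0.65 0.5 -0.83 0 -0.45;0 0 -0.65 0.5 -0.83 0 -0.45;0 0 -0.65 0.5 -0.83 0 -0.45")

```text
clock: 0.93
position: [0.3472, 0.2993, 0.2393]
eef_rot: [[-0.637, 0.771, -0.0], [0.771, 0.637, 0.0], [0.0, -0.0, -1.0]]
contact_force: [0.1, -0.3, 0.3]
grip_width: 0.0288
grasp_force: 0.0
```

Request:
step_arm(targets="0 0 -0.65 0.5 -0.83 0 -0.45;0 0 -0.65 0.5 -0.83 0 -0.45;0 0 -0.65 0.5 -0.83 0 -0.45;0 0 -0.65 0.5 -0.83 0 -0.45;0 0 -0.65 0.5 -0.83 0 -0.45;0 0 -0.65 0.5 -0.83 0 -0.45;0 0 -0.65 0.5 -0.83 0 -0.45;0 0 -0.65 0.5 -0.83 0 -0.45;0 0 -0.65 0.5 -0.83 0 -0.45;0 0 -0.65 0.5 -0.83 0 -0.45;0 0 0 0 0 0 -0.45;0 0 0 0 0 0 -0.45")

```text
clock: 1.93
position: [0.5469, -0.0335, 0.239]
eef_rot: [[-0.038, 0.999, -0.001], [0.999, 0.038, -0.002], [-0.002, -0.001, -1.0]]
contact_force: [-0.2, 1.2, 0.5]
grip_width: 0.024
grasp_force: 0.0
```

```bash
python3 - <<'E'
from h import *
s=read_state();print(s['position'],s['eef_rot'],s['joint_pos'],s['grip_width'])
c=camera('wrist');save(c,'w0');np.savez('w0.npz',pos=s['position'],rot=s['eef_rot'],**c);print(c['T_tool_cam'],c['camera_matrix'])
E
```

```text
[ 0.54687813 -0.03345579  0.23900439] [[-0.03809976  0.99927333 -0.00110222]
 [ 0.99927276  0.03809799 -0.00158182]
 [-0.00153868 -0.00116169 -0.99999814]] [-0.59736212  0.1110103   0.66022645  1.72854296 -0.06837836  1.32678918
  0.1145955 ] 0.024002797382880966
[[ 1.32355927e-03 -9.62357395e-01 -2.71783909e-01  7.37164909e-02]
 [ 9.99998835e-01  1.48048005e-03 -3.72329615e-04  2.22753402e-04]
 [ 7.60684814e-04 -2.71783100e-01  9.62358233e-01 -1.44725988e-01]
 [ 0.00000000e+00  0.00000000e+00  0.00000000e+00  1.00000000e+00]] [[339.79416369   0.         249.50682411]
 [  0.         339.79416369 195.27997458]
 [  0.           0.           1.        ]]
```

View pics/w0.png

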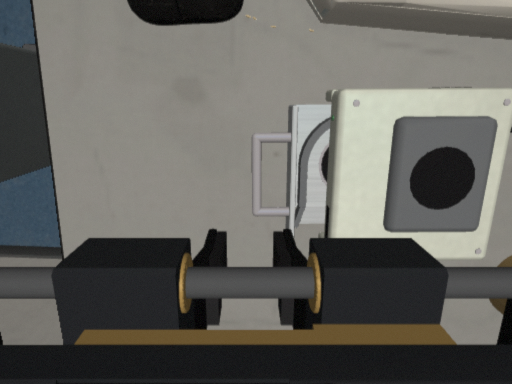

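The wrist view shows the bar as a vertical line at u≈256, v 134–214. The panel's top edge is at u≈293, v 105–230, and the roof's left edge runs (335,92) to (329,245).

```bash
cat >> h.py <<'E'
def wcam(c):
    "wrist picture with pos, rot -> adds R,t"
    T=np.eye(4);T[:3,:3]=c['rot'];T[:3,3]=c['pos'];M=T@c['T_tool_cam'];c['R']=M[:3,:3].T;c['t']=-M[:3,:3].T@M[:3,3];return c
E
python3 - <<'E'
from h import *
c=wcam(dict(np.load('w0.npz')));g=cv2.cvtColor(c['img'],cv2.COLOR_RGB2GRAY).astype(float)
# bar centre per row: brightness centroid of bar vs. table
us=[];vs=range(145,206,5)
for v in (145,160,175,190,205): print(v,g[v,246:302].astype(int).tolist())
print('bar',*[ray(c,256.5,v,.032).round(4) for v in(134,214)],'panel face',*[ray(c,u,v,.04).round(4) for u,v in((292,105),(289,230))])
print('roof',*[ray(c,u,v,.063).round(4) for u,v in((333,92),(327.5,245),(511,90))])
P=cloud(c);print('bar depth z',P[150:200:10,255:258,2].round(4).tolist())
E
```

```text
145 [136, 138, 138, 136, 136, 119, 116, 133, 146, 153, 157, 157, 154, 144, 125, 106, 137, 140, 138, 138, 141, 141, 139, 138, 140, 141, 138, 141, 141, 142, 142, 141, 140, 140, 141, 140, 142, 142, 140, 141, 138, 109, 78, 75, 78, 107, 161, 185, 187, 188, 169, 187, 188, 188, 188, 183]
160 [138, 139, 139, 138, 136, 113, 114, 133, 145, 153, 156, 155, 155, 143, 125, 110, 137, 138, 138, 139, 138, 139, 138, 140, 139, 139, 140, 139, 140, 139, 140, 139, 140, 139, 141, 141, 139, 139, 139, 140, 138, 98, 77, 76, 82, 147, 175, 187, 190, 180, 159, 177, 147, 67, 53, 101]
175 [136, 135, 136, 136, 136, 134, 115, 133, 145, 151, 156, 156, 152, 140, 124, 122, 136, 139, 138, 138, 138, 141, 138, 138, 138, 138, 138, 138, 139, 139, 139, 140, 140, 138, 140, 140, 140, 139, 138, 139, 120, 81, 77, 77, 99, 158, 186, 188, 189, 176, 184, 180, 78, 52, 90, 103]
190 [139, 139, 139, 138, 138, 134, 114, 131, 145, 153, 154, 156, 152, 142, 125, 122, 135, 137, 139, 140, 137, 137, 138, 139, 141, 140, 138, 142, 139, 139, 139, 141, 139, 141, 141, 141, 142, 142, 141, 137, 108, 81, 77, 86, 137, 171, 185, 188, 179, 149, 177, 119, 57, 60, 101, 104]
205 [138, 137, 138, 139, 138, 138, 113, 132, 144, 150, 154, 154, 153, 144, 124, 121, 137, 138, 137, 137, 137, 136, 134, 134, 134, 135, 135, 136, 136, 135, 137, 137, 137, 137, 138, 138, 137, 137, 135, 132, 86, 76, 76, 89, 159, 184, 185, 187, 182, 165, 171, 98, 59, 91, 102, 104]
bar [0.5523 0.006  0.032 ] [ 0.5562 -0.0803  0.032 ] panel face [0.5855 0.0362 0.04  ] [ 0.5919 -0.0944  0.04  ]
roof [0.6189 0.0492 0.063 ] [ 0.6292 -0.1002  0.063 ] [0.7788 0.0573 0.063 ]
bar depth z [[0.0372, 0.0352, 0.0364], [0.0355, 0.0352, 0.0366], [0.0352, 0.0356, 0.0367], [0.0356, 0.0367, 0.0355], [0.036, 0.0365, 0.0371]]
```

Request:
step_arm(targets="0 0 0 0.18 -0.08 -0.8 -0.45;0 0 0 0 0 -1 -0.45;0 0 0 0 0 -1 -0.45;0 0 0 0 0 -1 -0.45;0 0 0 0 0 -0.8 -0.45;0 0 0 0 0 -0.5 -0.45;0 0 0 0 0 0 -0.45", newtons=20)

```text
clock: 2.57
position: [0.5493, -0.0313, 0.0308]
eef_rot: [[-0.047, 0.999, -0.01], [0.999, 0.047, 0.0], [0.001, -0.01, -1.0]]
contact_force: [-1.7, 0.1, -0.2]
grip_width: 0.0238
grasp_force: 0.0
```

Request:
step_arm(targets="0 0 0 0 0 0 -1;0 0 0 0 0 0 -1;0 0 0 0 0 0 -1;0 0 0 0 0 0 -1", newtons=20)

```text
clock: 2.9
position: [0.5552, -0.0332, 0.0375]
eef_rot: [[-0.044, 0.999, 0.003], [0.999, 0.044, 0.001], [0.001, 0.003, -1.0]]
contact_force: [-1.0, 1.8, 3.0]
grip_width: 0.0092
grasp_force: 20.0
```

Request:
step_arm(targets="0 0 0 -0.4 -0.016 0 -1;0 0 0 -0.4 -0.016 0 -1;0 0 0 -0.4 -0.016 0 -1;0 0 0 -0.4 -0.016 0 -1;0 0 0 -0.4 -0.016 0 -1;0 0 0 -0.4 -0.016 0 -1;0 0 0 0 0 0 -1;0 0 0 0 0 0 -1")

```text
clock: 3.57
position: [0.4587, -0.0376, 0.0373]
eef_rot: [[-0.043, 0.999, 0.003], [0.999, 0.043, 0.002], [0.002, 0.003, -1.0]]
contact_force: [-1.6, -0.2, 6.3]
grip_width: 0.009
grasp_force: 20.0
```

Request:
step_arm(targets="0 0 0 -0.12 -0.005 0 -1;0 0 0 -0.12 -0.005 0 -1;0 0 0 0 0 0 -1;0 0 0 0 0 0 -1")

```text
clock: 3.9
position: [0.4532, -0.0378, 0.0374]
eef_rot: [[-0.043, 0.999, 0.011], [0.999, 0.043, 0.0], [-0.0, 0.011, -1.0]]
contact_force: [7.1, 0.8, -0.5]
grip_width: 0.0092
grasp_force: 20.0
```

Request:
step_arm(targets="0 0 0 -0.1 -0.004 0 -1;0 0 0 0 0 0 -1;0 0 0 0 0 0 -1")

```text
clock: 4.15
position: [0.453, -0.0378, 0.0376]
eef_rot: [[-0.044, 0.999, 0.019], [0.999, 0.044, -0.001], [-0.002, 0.019, -1.0]]
contact_force: [19.3, 1.2, -15.1]
grip_width: 0.0094
grasp_force: 20.0
```

Request:
step_arm(targets="0 0 0 0.15 0.006 0 -0.45;0 0 0 0 0 0 -0.45;0 0 0 0 0 0 -0.45;0 0 0 0 0 0 -0.45;0 0 0 0 0 0.5 -0.45;0 0 0 0 0 1 -0.45;0 0 0 0 0 1 -0.45;0 0 0 0 0 1 0.15;0 0 0 0 0 0.5 0.15")

```text
clock: 4.9
position: [0.4516, -0.0386, 0.1998]
eef_rot: [[-0.042, 0.999, 0.005], [0.999, 0.042, 0.001], [0.001, 0.005, -1.0]]
contact_force: [1.3, -0.3, -1.0]
grip_width: 0.031
grasp_force: 0.0
```

Request:
step_arm(targets="0 0 -0.95 -0.2 -0.55 0 0.15;0 0 -0.95 -0.2 -0.55 0 0.15;0 0 -0.95 -0.2 -0.55 0 0.15;0 0 -0.95 -0.2 -0.55 0 0.15;0 0 -0.95 -0.2 -0.55 0 0.15;0 0 -0.95 -0.2 -0.55 0 0.15;0 0 -0.95 -0.2 -0.55 0 0.15;0 0 -0.95 -0.2 -0.55 0 0.15;0 0 -0.95 -0.2 -0.55 0 0.15;0 0 -0.95 -0.2 -0.55 0 0.15;0 0 -0.95 -0.2 -0.55 0 0.15;0 0 0 0 0 0 0.15")

```text
clock: 5.9
position: [0.3594, -0.2845, 0.1954]
eef_rot: [[0.848, 0.529, -0.001], [0.529, -0.848, -0.001], [-0.002, 0.001, -1.0]]
contact_force: [0.1, -0.1, -0.3]
grip_width: 0.0501
grasp_force: 0.0
```

```bash
python3 - <<'E'
from h import *
s=read_state();print(s['position'],s['eef_rot'],s['joint_pos'])
c=camera('wrist');w=dict(pos=s['position'],rot=s['eef_rot'],**c);np.savez('w1.npz',**w)
t=camera('top');np.savez('t1.npz',**t)
A=cv2.resize(c['img'],(400,300));B=cv2.resize(t['img'][120:300,180:390],(700,600))
B=cv2.resize(t['img'][120:280,190:350],(400,400));
cv2.imwrite('pics/v1.png',np.vstack([A,np.zeros((0,400,3),np.uint8)])[:,:,::-1])
cv2.imwrite('pics/v2.png',np.hstack([np.vstack([A,np.zeros((100,400,3),np.uint8)]),B])[:,:,::-1])
E
```

```text
[ 0.35936249 -0.28451949  0.19543112] [[ 8.48357655e-01  5.29422245e-01 -1.17252965e-03]
 [ 5.29420785e-01 -8.48358304e-01 -1.34935810e-03]
 [-1.70910546e-03  5.23976711e-04 -9.99998402e-01]] [-0.32261523 -0.14190211  0.87864277  1.9897447   0.11703718  1.24515143
 -0.49944677]
```

View pics/v2.png

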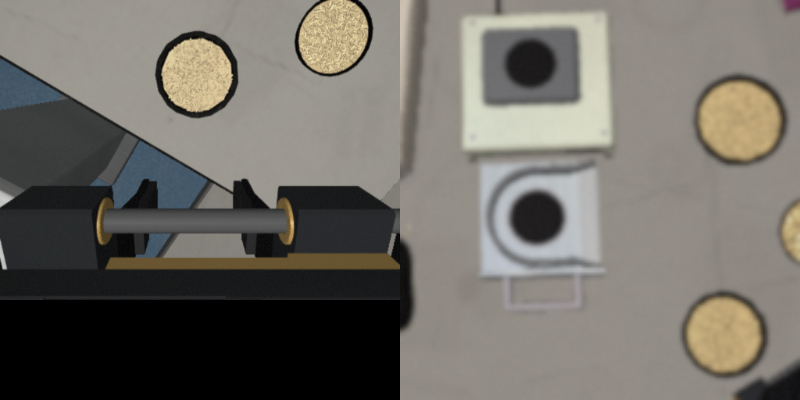

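The drawer is fully out. The nest's window is at right-pane (537,217), i.e. top px ~(245,207). Dish B is at left-pane (197,74), and both it and dish C are undisturbed. Measuring the window and dish B.

```bash
python3 - <<'E'
from h import *
t=dict(np.load('t1.npz'));w=wcam(dict(np.load('w1.npz')))
def blob(c,mask,u,v):
    n,L=cv2.connectedComponents(mask.astype(np.uint8));k=(L==L[v,u]).astype(np.uint8)
    q=max(cv2.findContours(k,0,1)[0],key=len);return cv2.fitEllipse(q)
e=blob(t,t['img'].max(2)<90,190+int(137/2.5),120+int(217/2.5));print('window',e,ray(t,*e[0],.003))
for c,u,v in((w,252,95),(t,190+int(324/2.5),120+int(334/2.5))):
    g=c['img'].astype(int);e=blob(c,cv2.morphologyEx(((g[:,:,0]-g[:,:,2]>25)).astype(np.uint8),3,np.ones((5,5)))>0,u,v)
    print('grain B',e);[print(z,ray(c,*e[0],z)) for z in(.015,.018)]
    a=(e[1][0]+e[1][1])/2;print('D',a)
B=lambda x,y:ray(t,190+(x-400)/2.5-.3,120+y/2.5-.3,.032)
print('bar',B(506,306),B(579,306))
for x,y in((481,162),(480,277),(602,164),(606,270)): print(ray(t,190+(x-400)/2.5-.3,120+y/2.5-.3,.012))
E
```

```text
window ((244.31886291503906, 206.53652954101562), (19.631710052490234, 20.12997055053711), 80.6774673461914) [ 0.55981795 -0.0291028   0.003     ]
grain B ((251.6905975341797, 95.70005798339844), (89.48049926757812, 93.37564086914062), 3.6653921604156494)
0.015 [ 0.42603364 -0.24605704  0.015     ]
0.018 [ 0.42600564 -0.24605341  0.018     ]
D 91.42807006835938
grain B ((319.0838623046875, 253.49412536621094), (29.98159408569336, 31.030292510986328), 150.7730712890625)
0.015 [ 0.42438585 -0.24465093  0.015     ]
0.018 [ 0.42424362 -0.24417049  0.018     ]
D 30.505943298339844
bar [0.45283138 0.00234272 0.032     ] [ 0.45367294 -0.07992788  0.032     ]
[0.6238063  0.03748986 0.012     ]
[0.48738645 0.03464663 0.012     ]
[ 0.62277782 -0.10583092  0.012     ]
[ 0.4969748  -0.11092523  0.012     ]
```

Request:
step_arm(targets="0 0 0 0.04 -0.06 -0.9 0.15;0 0 0 0 0 -0.9 0.15;0 0 0 0 0 -0.9 0.15;0 0 0 0 0 -0.8 0.15;0 0 0 0 0 -0.5 0.15;0 0 0 0 0 -0.25 0.15;0 0 0 0 0 0 0.15;0 0 0 0 0 0 0.15")

```text
clock: 6.67
position: [0.3637, -0.2814, 0.0251]
eef_rot: [[0.842, 0.54, -0.002], [0.54, -0.842, 0.001], [-0.001, -0.002, -1.0]]
contact_force: [0.5, 0.2, 0.1]
grip_width: 0.0501
grasp_force: 0.0
```

Request:
step_arm(targets="0 0 0 0.25 0.05 0 0.15;0 0 0 0.21 0.13 0 0.15;0 0 0 0.1 0.06 0 0.15;0 0 0 0.1 0.06 0 0.15;0 0 0 0.21 0.13 0 0.15;0 0 0 0.21 0.13 0 0.15;0 0 0 0.21 0.13 0 0.15;0 0 0 0.21 0.13 0 0.15")

```text
clock: 7.33
position: [0.4247, -0.2497, 0.0259]
eef_rot: [[0.843, 0.538, 0.0], [0.538, -0.843, -0.001], [-0.0, 0.001, -1.0]]
contact_force: [-3.7, -1.9, 3.7]
grip_width: 0.0499
grasp_force: 2.3
```

```bash
cat >> h.py <<'E'
def dishB(u=None):
    s=read_state();c=wcam(dict(pos=s['position'],rot=s['eef_rot'],**camera('wrist')))
    out={}
    t=camera('top')
    for nm,c in(('wrist',c),('top',t)):
        g=c['img'].astype(int);m=cv2.morphologyEx((g[:,:,0]-g[:,:,2]>25).astype(np.uint8),cv2.MORPH_CLOSE,np.ones((5,5)))
        for q in cv2.findContours(m,0,1)[0]:
            if cv2.contourArea(q)<250: continue
            e=cv2.fitEllipse(q);X=ray(c,*e[0],.017)
            K=c['camera_matrix'];d=(c['R']@X+c['t'])[2];D=e[1][1]*d/K[0,0]
            if .06<D<.12 and e[1][0]/e[1][1]>.6: print(nm,X[:2].round(4),'D',round(D,4),'px',np.round(e[0]))
    print('tcp',s['position'],s['eef_rot'][:,0].round(3)); return c,t
E
python3 -c "
from h import *
dishB()"
```

```text
wrist [ 0.47   -0.2216] D 0.0798 px [249. 147.]
top [ 0.6766 -0.269 ] D 0.1 px [326. 168.]
top [ 0.908  -0.1698] D 0.1096 px [292.  95.]
top [1.1863 0.1538] D 0.119 px [191.  15.]
tcp [ 0.42467535 -0.24973825  0.02589298] [ 0.843  0.538 -0.   ]
```

Request:
step_arm(targets="0 0 0 0.21 0.14 0 0.15;0 0 0 0.21 0.14 0 0.15;0 0 0 0.21 0.14 0 0.15;0 0 0 0.21 0.14 0 0.15;0 0 0 0.21 0.14 0 0.15;0 0 0 0.21 0.14 0 0.15;0 0 0 0.21 0.14 0 0.15;0 0 0 0.21 0.14 0 0.15;0 0 0 0.21 0.14 0 0.15;0 0 0 0.21 0.14 0 0.15;0 0 0 0.1 0.07 0 0.15;0 0 0 0 0 0 0.15")

```text
clock: 8.43
position: [0.5137, -0.1895, 0.0256]
eef_rot: [[0.841, 0.54, 0.001], [0.54, -0.841, 0.0], [0.001, 0.0, -1.0]]
contact_force: [-0.3, 0.4, -0.4]
grip_width: 0.0502
grasp_force: 0.0
```

```bash
python3 -c "
from h import *
dishB()"
```

```text
wrist [ 0.5599 -0.1609] D 0.08 px [250. 145.]
top [ 0.9078 -0.1698] D 0.1099 px [292.  95.]
tcp [ 0.51368268 -0.18953841  0.02557441] [0.841 0.54  0.001]
```

Request:
step_arm(targets="0 0 0 -0.3 -0.2 0 0.15;0 0 0 -0.25 -0.15 0 0.15;0 0 0.95 0.16 -0.1 0 0.15;0 0 0.95 0.16 -0.1 0 0.15;0 0 0.95 0.16 -0.1 0 0.15;0 0 0.95 0.16 -0.1 0 0.15;0 0 0.95 0.16 -0.1 0 0.15;0 0 0.95 0.16 -0.1 0 0.15;0 0 0.95 0.16 -0.1 0 0.15;0 0 0.95 0.16 -0.1 0 0.15;0 0 0.95 0.16 -0.1 0 0.15;0 0 0.95 0.16 -0.1 0 0.15")

```text
clock: 9.53
position: [0.5524, -0.2467, 0.0257]
eef_rot: [[0.05, 0.999, -0.0], [0.999, -0.05, -0.0], [-0.0, -0.0, -1.0]]
contact_force: [0.3, 0.1, -0.2]
grip_width: 0.0501
grasp_force: 0.0
```

Request:
step_arm(targets="0 0 0.95 0.16 0 0 0.15;0 0 0 0 0 0 0.15;0 0 0 0 0 0 0.15")

```text
clock: 9.78
position: [0.5591, -0.246, 0.0257]
eef_rot: [[-0.039, 0.999, -0.0], [0.999, 0.039, -0.0], [-0.0, -0.0, -1.0]]
contact_force: [-0.2, 0.3, 0.3]
grip_width: 0.0499
grasp_force: 0.0
```

```bash
python3 -c "
from h import *
c,t=dishB()
s=read_state();w=camera('wrist');np.savez('w2.npz',pos=s['position'],rot=s['eef_rot'],**w);save(w,'w2')"
```

```text
wrist [ 0.5567 -0.1634] D 0.0826 px [251.  77.]
top [ 0.8368 -0.3727] D 0.0892 px [358. 117.]
top [ 0.9079 -0.1697] D 0.1105 px [292.  95.]
tcp [ 0.55907558 -0.24604971  0.02568281] [-0.039  0.999 -0.   ]
```

View pics/w2.png

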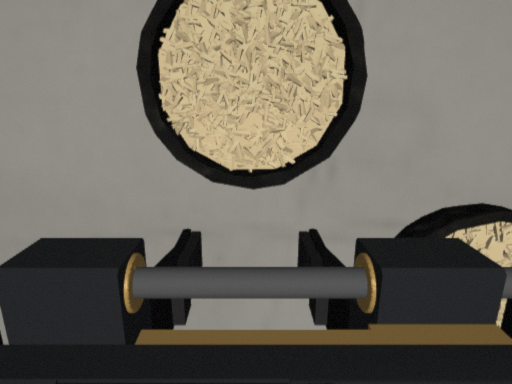

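Dish B's rim spans u 138–366, nearly centred between the fingers, and dish A at lower right is clear. Pushing up the ramp, with a small steer in +x.

Request:
step_arm(targets="0 0 0 0 0.3 0 0.15;0 0 0 0 0.3 0 0.15;0 0 0 0 0.15 0 0.15;0 0 0 0.03 0.15 0 0.15;0 0 0 0.03 0.2 0 0.15;0 0 0 0.03 0.2 0 0.15;0 0 0 0.03 0.2 0 0.15;0 0 0 0.03 0.2 0 0.15;0 0 0 0 0.2 0 0.15;0 0 0 0 0.1 0 0.15;0 0 0 0 0 0 0.15")

```text
clock: 10.85
position: [0.5667, -0.1631, 0.0255]
eef_rot: [[-0.045, 0.999, -0.0], [0.999, 0.045, 0.001], [0.001, 0.0, -1.0]]
contact_force: [0.6, -0.4, -0.8]
grip_width: 0.0501
grasp_force: 0.0
```

```bash
python3 -c "
from h import *
c,t=dishB()
s=read_state();w=camera('wrist');np.savez('w3.npz',pos=s['position'],rot=s['eef_rot'],**w);save(w,'w3')"
```

```text
wrist [ 0.5635 -0.1085] D 0.0807 px [248. 143.]
top [ 0.5426 -0.3535] D 0.0818 px [356. 213.]
top [ 0.9082 -0.1698] D 0.1101 px [292.  95.]
tcp [ 0.56666644 -0.16311016  0.02551809] [-0.045  0.999  0.001]
```

View pics/w3.png

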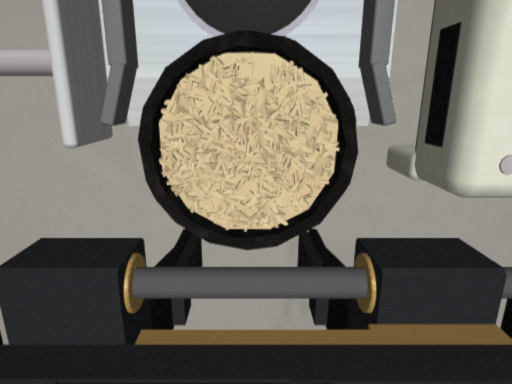

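The dish (centre u≈248) is lined up with the channel walls (u≈135 and 363). Pushing straight in.

Request:
step_arm(targets="0 0 0 -0.006 0.15 0 0.15;0 0 0 -0.006 0.15 0.02 0.15;0 0 0 -0.006 0.15 0.02 0.15;0 0 0 -0.006 0.15 0.02 0.15;0 0 0 -0.006 0.15 0 0.15;0 0 0 -0.006 0.15 0 0.15;0 0 0 -0.006 0.15 0 0.15;0 0 0 -0.006 0.15 0 0.15;0 0 0 -0.006 0.15 0 0.15;0 0 0 -0.006 0.15 0 0.15;0 0 0 -0.006 0.15 0 0.15;0 0 0 0 0 0 0.15")

```text
clock: 12.0
position: [0.564, -0.0971, 0.0281]
eef_rot: [[-0.045, 0.999, 0.0], [0.999, 0.045, 0.001], [0.001, 0.0, -1.0]]
contact_force: [0.5, -1.6, 1.5]
grip_width: 0.05
grasp_force: 1.1
```

```bash
python3 -c "
from h import *
c,t=dishB()
s=read_state();w=camera('wrist');np.savez('w4.npz',pos=s['position'],rot=s['eef_rot'],**w);save(w,'w4')"
```

```text
wrist [ 0.561  -0.0441] D 0.0815 px [248. 146.]
top [ 0.5426 -0.3535] D 0.0816 px [356. 213.]
top [ 0.6767 -0.2689] D 0.1001 px [326. 168.]
top [ 0.9081 -0.1698] D 0.11 px [292.  95.]
tcp [ 0.56401822 -0.09710444  0.02805045] [-0.045  0.999  0.001]
```

View pics/w4.png

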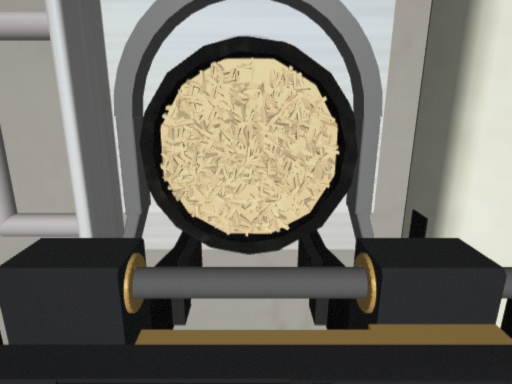

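The dish is in the channel. Its rim top is at v≈38 and the wall's inner edge at v≈2, so about 15 mm remain. Pushing gently to contact.

Request:
step_arm(targets="0 0 0 -0.003 0.07 0 0.15;0 0 0 -0.003 0.07 0 0.15;0 0 0 -0.003 0.07 0 0.15;0 0 0 -0.003 0.07 0 0.15;0 0 0 0 0 0 0.15;0 0 0 0 0 0 0.15")

```text
clock: 12.65
position: [0.563, -0.0869, 0.0278]
eef_rot: [[-0.044, 0.999, -0.001], [0.999, 0.044, 0.001], [0.001, -0.001, -1.0]]
contact_force: [-0.4, 1.0, -0.0]
grip_width: 0.0504
grasp_force: 0.0
```

Request:
step_arm(targets="0 0 0 0 0.04 0 0.15;0 0 0 0 0.04 0 0.15;0 0 0 0 0 0 0.15;0 0 0 0 0 0 0.15")

```text
clock: 12.98
position: [0.5632, -0.0843, 0.0279]
eef_rot: [[-0.043, 0.999, -0.0], [0.999, 0.043, 0.0], [0.0, -0.0, -1.0]]
contact_force: [-0.5, -0.6, -0.2]
grip_width: 0.0494
grasp_force: 0.3
```

Request:
step_arm(targets="0 0 0 0 0.04 0 0.15;0 0 0 0 0.04 0 0.15;0 0 0 0 0 0 0.15;0 0 0 0 0 0 0.15")

```text
clock: 13.32
position: [0.5633, -0.081, 0.028]
eef_rot: [[-0.043, 0.999, 0.0], [0.999, 0.043, 0.0], [0.0, 0.0, -1.0]]
contact_force: [0.4, 0.2, -0.7]
grip_width: 0.0501
grasp_force: 0.3
```

```bash
python3 -c "
from h import *
c,t=dishB()
s=read_state();w=camera('wrist');print(s['contact_force']);np.savez('w5.npz',pos=s['position'],rot=s['eef_rot'],**w);save(w,'w5')
c=wcam(dict(np.load('w5.npz')))
g=cv2.cvtColor(c['img'],6);print(g[0:70,249].tolist())"
```

```text
wrist [ 0.5604 -0.0277] D 0.0814 px [248. 146.]
top [ 0.5426 -0.3535] D 0.0818 px [356. 213.]
top [ 0.6766 -0.2689] D 0.1 px [325. 168.]
top [ 0.908  -0.1698] D 0.11 px [292.  95.]
tcp [ 0.56330646 -0.08104207  0.02796478] [-0.043  0.999  0.   ]
[-0.44734319 -0.03722451 -0.62897901]
[165, 189, 209, 212, 213, 213, 211, 212, 201, 166, 140, 133, 133, 135, 136, 134, 134, 132, 135, 133, 134, 134, 134, 133, 133, 133, 133, 134, 133, 131, 117, 63, 48, 43, 47, 45, 43, 20, 22, 23, 23, 20, 23, 21, 19, 23, 22, 21, 23, 20, 22, 22, 13, 8, 7, 9, 20, 56, 128, 187, 193, 193, 188, 181, 191, 188, 193, 178, 142, 171]
```

View pics/w5.png

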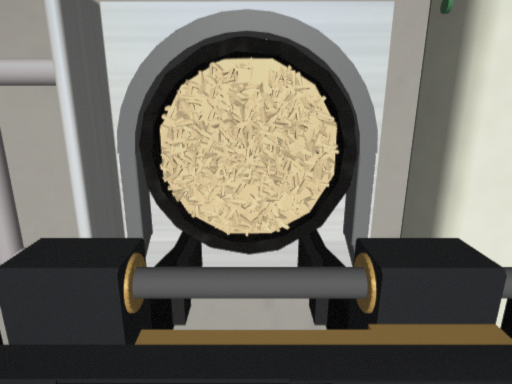

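The dish sits against its nest with an even gap of about 2 mm (wall v≈31, rim v≈37). Retreating, lifting and returning to the bar.

Request:
step_arm(targets="0 0 0 0 -0.3 0 0.15;0 0 0 0 -0.6 0 0.15;0 0 0 0 -0.2 0.6 0.15;0 0 0 0 0 1 0.15;0 0 0 0 0 1 -0.4;0 0 0 -0.7 0.53 0 -0.4;0 0 0 -0.7 0.53 0 -0.4;0 0 0 -0.7 0.53 0 -0.4;0 0 0 -0.66 0.5 0 -0.4;0 0 0 0 0 0 -0.4;0 0 0 0 0 0 -0.4")

```text
clock: 14.38
position: [0.4522, -0.0411, 0.1323]
eef_rot: [[-0.045, 0.999, 0.001], [0.999, 0.045, 0.002], [0.002, 0.001, -1.0]]
contact_force: [1.0, -0.3, 0.4]
grip_width: 0.0266
grasp_force: 0.0
```

Request:
step_arm(targets="0 0 0 0.02 0.05 -0.5 -0.4;0 0 0 0 0 -0.5 -0.4;0 0 0 0 0 -0.45 -0.4;0 0 0 0 0 -0.4 -0.4;0 0 0 0 0 -0.3 -0.4;0 0 0 0 0 -0.2 -0.4;0 0 0 0 0 0 -0.4;0 0 0 0 0 0 -1;0 0 0 0 0 0 -1;0 0 0 0 0 0 -1;0 0 0 0 0 0 -1", newtons=20)

```text
clock: 15.3
position: [0.4543, -0.0399, 0.0387]
eef_rot: [[-0.043, 0.999, 0.001], [0.999, 0.043, 0.0], [0.0, 0.001, -1.0]]
contact_force: [-1.7, -0.3, 2.2]
grip_width: 0.0094
grasp_force: 20.0
```

Request:
step_arm(targets="0 0 0 0.1 0.004 0 -1;0 0 0 0.2 0.009 0 -1;0 0 0 0.3 0.013 0 -1;0 0 0 0.3 0.013 0 -1;0 0 0 0.3 0.013 0 -1;0 0 0 0.3 0.013 0 -1;0 0 0 0.3 0.013 0 -1;0 0 0 0.3 0.013 0 -1;0 0 0 0.3 0.013 0 -1;0 0 0 0.3 0.013 0 -1;0 0 0 0.3 0.013 0 -1;0 0 0 0.2 0.009 0 -1")

```text
clock: 16.3
position: [0.5837, -0.0342, 0.0387]
eef_rot: [[-0.043, 0.999, 0.002], [0.999, 0.043, -0.0], [-0.0, 0.002, -1.0]]
contact_force: [-1.6, -1.5, 6.3]
grip_width: 0.0093
grasp_force: 20.0
```

Request:
step_arm(targets="0 0 0 0.1 0.004 0 -1;0 0 0 0.05 0 0 -1;0 0 0 0.05 0 0 -1;0 0 0 0.05 0 0 -1;0 0 0 0 0 0 -1;0 0 0 0 0 0 -1")

```text
clock: 16.8
position: [0.5927, -0.0338, 0.0388]
eef_rot: [[-0.043, 0.999, 0.002], [0.999, 0.043, 0.0], [0.0, 0.002, -1.0]]
contact_force: [1.0, -0.3, 4.8]
grip_width: 0.0094
grasp_force: 20.0
```

Request:
step_arm(targets="0 0 0 0.06 0.002 0 -1;0 0 0 0 0 0 -1;0 0 0 0 0 0 -1")

```text
clock: 17.05
position: [0.5933, -0.0338, 0.0387]
eef_rot: [[-0.043, 0.999, -0.002], [0.999, 0.043, 0.001], [0.001, -0.002, -1.0]]
contact_force: [-4.4, -0.1, 10.9]
grip_width: 0.0094
grasp_force: 20.0
```

Request:
step_arm(targets="0 0 0 0.05 0.002 0 -1;0 0 0 0 0 0 -1;0 0 0 0 0 0 -1")

```text
clock: 17.3
position: [0.5934, -0.0338, 0.0387]
eef_rot: [[-0.043, 0.999, -0.006], [0.999, 0.043, 0.001], [0.002, -0.006, -1.0]]
contact_force: [-10.2, -0.3, 14.7]
grip_width: 0.009
grasp_force: 20.0
```

Stop reached after 139 mm of travel. Easing off, opening and lifting clear.

Request:
step_arm(targets="0 0 0 -0.08 -0.003 -0.02 -1;0 0 0 0 0 0 -1;0 0 0 0 0 0 -0.4;0 0 0 0 0 0 -0.4;0 0 0 0 0 0 -0.4;0 0 0 0 0 0 -0.4;0 0 0 0 0 0.3 -0.4;0 0 0 0 0 0.8 -0.4;0 0 0 0 0 1 -0.4;0 0 0 0 0 1 -0.4;0 0 0 -0.5 0 1 -0.4;0 0 0 0 0 0 -0.4")

```text
clock: 18.3
position: [0.5768, -0.0352, 0.2075]
eef_rot: [[-0.042, 0.999, 0.012], [0.999, 0.042, 0.002], [0.001, 0.012, -1.0]]
contact_force: [1.1, -2.1, 0.4]
grip_width: 0.0261
grasp_force: 0.0
```

```bash
python3 - <<'E'
from h import *
s=read_state();print(s['position'],s['contact_force'])
w=camera('wrist');c=wcam(dict(pos=s['position'],rot=s['eef_rot'],**w))
save(w,'w6')
E
```

```text
[ 0.57675732 -0.03516271  0.20745111] [ 1.08060008 -2.05489124  0.44252248]
```

View pics/w6.png

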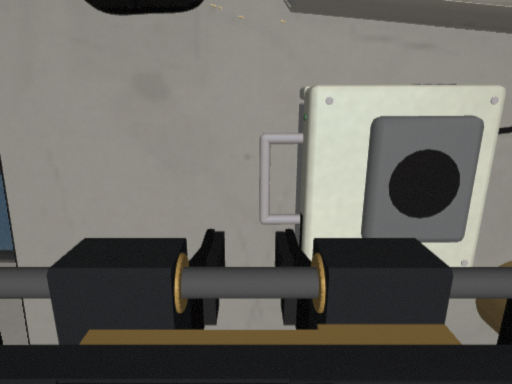

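The drawer is flush against the housing, with the bar at u≈266, and the gripper is clear. Handing in.

```bash
python3 -c "
from cell import sign_off
print(sign_off())"
```

```text
the job is handed in; nothing more can be done
None
```

I pulled the drawer fully out, slid the 98 mm dish into its nest, pushed the drawer home to its stop, and handed the job in at about 18 s; the hand-in returned no verdict.

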